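# Start the wing knob on the clamp jig's stud

### The arm

A 6-joint arm with a two-finger parallel gripper is mounted at the origin on a cart in front of the work surface, level with it; the furniture and walls round the work are solid. World frame = base frame: x ahead of the robot, y to its left, z up, the work surface at z = 0. Lengths are in m, angles in rad, forces in N, time in s.
With the tool pointing down it reaches from about 0.3 to 0.775 m from the base axis. Payload 14.6 kg.
Tool frame: the origin (TCP) lies midway between the tips of the shut fingers; the grasp point (between the pads) lies 19 mm behind it; z points along the fingers, y is the line along which they close (so a half turn about z gives the same grasp; the last joint's range is limited). The gripper opens to 85 mm and grips with 20 to 120 N. Pads are 22 mm wide; open, the fingers measure 114 mm over their backs; the gripper's body (76 mm by 85 mm) begins 54 mm behind the grasp point. The pads swing forward as they close: fully open they stand 13 mm farther back than shut.
Start: joints at [1.119, 0.3, 1.521, -0, 1.321, -0.067], TCP at [0.206, 0.51, 0.231] pointing down, gripper open.
Joint ranges: [-3.03, 3.03], [-0.79, 2.21], [0.23, 2.52], [-1.04, 4.18], [0, 3.07], [-2.55, 2.55]. Speed limits (rad/s): [2.22, 2.22, 2.57, 3.14, 3.14, 3.14].

### API

Orientations are given as a unit quaternion [x, y, z, w].
In Python, from rig import env, grip, state, cams gives the robot as it stands. Calls block until the motion is done:
- env.goto(position, orientation): joint-space move of the TCP to a pose.
- env.move_l(position, ori=None, vel=0.15): straight line of the TCP; ori=None keeps the orientation; vel is the mean speed in m/s.
- env.set_joints(angles): joint-space move.
- grip(opening, newtons=None): finger opening in m; newtons is the grip in N (None keeps the last); returns when the fingers have stopped.
- env.sleep(seconds).
- env.inverse_kinematics(position, orientation): joint angles nearest the present ones, or None.
- state(): the state.
- cams.snapshot(name): name is "scene" or "top" or "wrist"; returns a dict with "color" (400x640x3 uint8, red, green, blue), "mtx" (3x3 intrinsics, pixels), "world_to_cam" (4x4, takes a point from world to camera coordinates). Camera axes: x right, y up, looking along -z (the intrinsics and any distortion apply to the point x, -y, -z); pixel columns grow to the right and rows downward; lengths in m; the calibration is good to about 2 mm. A picture is of the moment at which its call begins. There is no depth.
A pose or a line that the arm cannot do raises env.MotionError and nothing moves.
- env.close_job(): hands the job in; it is judged then, once.
The state is a dict: "clock": time; "joint_positions": joint angles; "dq": joint speeds; "joint_torque": joint torques, N m; "eef_pos": TCP position; "tcp_rot": TCP orientation; "contact_force": force on the tool from outside, world axes, zero at the start; "ft_torque": the same for the moment, N m; "gripper_width": finger opening in m; "grasp_force": force on a finger pad.
Only numpy, scipy, OpenCV 4.12 (cv2) and the standard library are available. Lean on these libraries where they do the work, as an engineer would, in place of code of your own. Each camera call takes 0.05 s, during which the arm holds its last target. There are 200 camera calls.

### The job

Fit the loose wing knob onto the brass stud of the board clamp jig: set it squarely on the stud, turn it gently backwards (anticlockwise from above) until it clicks down into the thread start, then turn it forwards (clockwise) until it is run fully down, and let go. Never force it against a stop or press hard on the stud, and leave the other things on the bench where they are.

Things in the scene. Friction and masses are not known exactly. Their poses are not given: they have to be found in the camera images.
- knob: Black round plastic cap, 54 mm across, 30 mm high, open below, standing upright; straight orange wing on top, 52 mm long along the knob's x, 14 mm thick along its y, z = 30 to 56 mm: grip across the thickness. Origin: centre of the rim (underside), z up. Three brass lugs inside the rim, 120 degrees apart, 5 mm wide, 3.5 mm high, reach in to 16.5 mm from the axis. About 100 g.
- knob_wing (a point): Centre of the knob's orange wing, on the knob's axis, 43 mm above its rim. A loose hold (fingers 3 to 4 mm wider than the wing) turns the knob and still lets it drop by its own weight. It turns freely with under 0.05 N m either way; more means a stop or guard.
- jig: Fixed blue clamp jig, base plate 170 x 110 mm, its top 16 mm above the worktop; steel strap along its x axis, small circuit board (31 mm tall) clamped at its +x end, 66 mm or more from the stud's axis. Origin: centre of the underside. The upright brass stud stands at jig x = -45 mm, y = 0. Knob or stud is damaged by over 50 N between them (about 0.8 N m at a stop).
- stud_foot (a point): Foot of the stud on its axis, 26 mm above the worktop: top of the dark steel boss. Knob rim heights over this point: 8 to 14 mm with the lugs on top of the thread ridges (false seat), about 6 mm once dropped into the thread start, about 1 mm when run fully down against the hard end stop, 90 to 99 degrees clockwise of the start.
- stud_top (a point): Tip of the brass stud, on its axis, 23 mm above its foot. Stud 30 mm thick, top 6.5 mm a cone to 18 mm; three greased ridges 120 degrees apart, 41 mm across. Right-hand thread: clockwise from above runs the knob down. Where the thread starts lie round the axis differs each time and no listed orientation shows it.
- stud_ridges (a point): On the stud's axis at the height of the ridge starts, 12.5 mm above its foot. Set down, the lugs mostly land on the ridges: clockwise they slide down under 5 mm and jam at a hard guard; anticlockwise they climb 0.05 mm a degree for 100 degrees at most, then drop about 7 mm (click), with a hard stop within 8 degrees more. Now and then they drop into the start at once.
- multimeter: Bystander: grey pocket multimeter, 138 x 70 x 39 mm, lying behind the jig. Origin: centre of its underside.
- screw_jar: Bystander: small clear jar of screws with a metal lid, 56 mm across, 67 mm tall, behind the jig. Origin: centre of its underside.
- driver_red: Bystander: screwdriver with a red handle, 204 mm long, 28 mm thick, lying to the left of the jig. Origin: centre of its underside.
Not all that is in view belongs to the job. What is shaped like the knob but green is not meant.

How it is judged:
By the outcome, as a careful person would: the job done as asked, in the order asked, and still so for the second after the job is handed in, with the robot touching nothing.
It also fails if it takes over 72 s, if anything falls off the work surface, if the arm or the gripper's body presses on something with over 40 N, if the wrist force passes 120 N, or if a joint passes its speed limit or range.

## Working session

There is one attempt and no reset: what is moved stays moved. The work goes in short steps, each a Python script; the robot and the scene stay as the last script left them, time stands still between calls to the robot, and variables do not carry over. Pictures are saved under pics/ and viewed, at most 10 in all, crops included, and the job is handed in when it is done.

```bash
ls; mkdir -p pics
python3 - <<'E'
from rig import env, grip, state, cams
import cv2,numpy as np
for n in("scene","top"):
    s=cams.snapshot(n); cv2.imwrite(f"pics/{n}0.png",s["color"][:,:,::-1]); print(n,s["mtx"].tolist(),np.round(s["world_to_cam"],3).tolist(),[k for k in s])
s=state();print(s)
E
```

```text
pics
scene [[497.63408512395534, 0.0, 320.10125348112524], [0.0, 497.63408512395534, 201.25237793719347], [0.0, 0.0, 1.0]] [[0.444, -0.896, 0.009, -0.26], [0.612, 0.31, 0.727, -0.401], [-0.654, -0.317, 0.686, -0.771], [0.0, 0.0, 0.0, 1.0]] ['color', 'mtx', 'world_to_cam']
top [[437.42568876995904, 0.0, 318.8881654865317], [0.0, 437.42568876995904, 205.4205475421336], [0.0, 0.0, 1.0]] [[0.012, -1.0, 0.002, -0.014], [0.983, 0.012, 0.182, -0.581], [-0.182, -0.0, 0.983, -0.955], [0.0, 0.0, 0.0, 1.0]] ['color', 'mtx', 'world_to_cam']
{'clock': 0.1, 'joint_positions': array([ 1.11940398e+00,  3.00446228e-01,  1.52151137e+00, -5.04613210e-05,
        1.32070470e+00, -6.66057091e-02]), 'dq': array([ 4.21220596e-04, -3.40525518e-04, -1.75411868e-03,  1.62204044e-05,
        8.44435716e-04,  9.96857259e-04]), 'joint_torque': array([ 1.98550828e-03, -5.44372451e+01, -3.62370694e+01, -1.26081827e-05,
        2.97698069e-03, -4.37088283e-05]), 'eef_pos': array([0.2063746 , 0.50958888, 0.23076445]), 'tcp_rot': array([ 1.91202431e-01,  9.81550479e-01, -5.23243376e-04, -1.13347597e-04]), 'contact_force': array([ 0.19095178, -0.39436938, -0.071708  ]), 'ft_torque': array([ 0.07309247,  0.01006862, -0.0102814 ]), 'grasp_force': 0.0, 'gripper_width': 0.08556008644592972}
```

View pics/scene0.png

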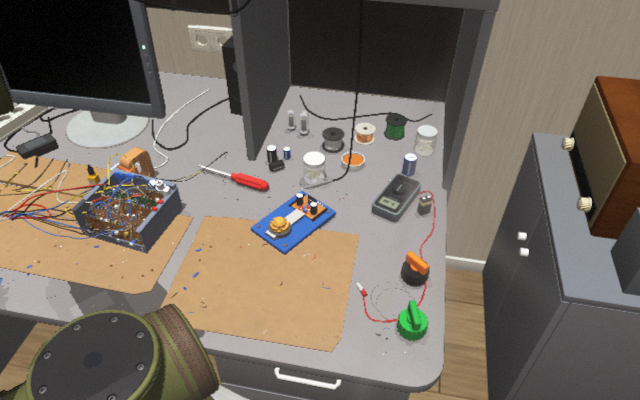

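View pics/top0.png

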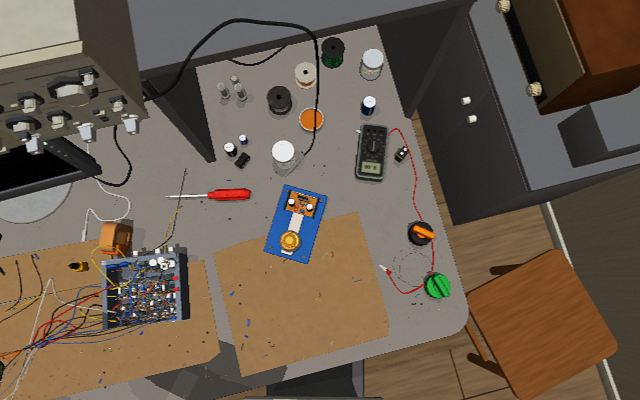

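The orange-winged knob is at top (421,233) / scene (416,268). The stud is at top (289,240) / scene (281,226). The green decoy is beside the knob. I'll enlarge these areas.

Run:
```python
import cv2,numpy as np
t=cv2.imread("pics/top0.png");s=cv2.imread("pics/scene0.png")
f=lambda im,x,y,w,h:cv2.resize(im[y:y+h,x:x+w],None,fx=8,fy=8,interpolation=cv2.INTER_CUBIC)
# top: knob x 400-440,y 215-250 ; stud
a=np.hstack([f(t,400,215,50,36),f(t,265,215,50,36)])
b=np.hstack([f(s,395,250,50,36),f(s,258,205,50,36)])
cv2.imwrite("pics/c0.png",np.vstack([a,b]))
```

```text
(no output)
```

View pics/c0.png

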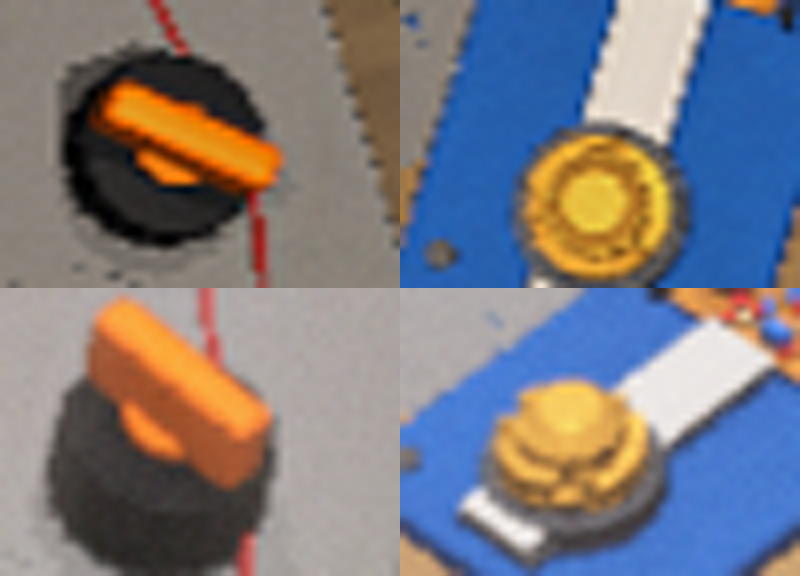

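Crop readings, in full-image pixels:
- **Wing top centre:** top (424,231), scene (417,260).
- **Wing ends in the top view:** about (413.5,227) and (434,235.5).
- **Stud tip:** top (289.3,240), scene (279.5,219.5).

```bash
cat > h.py <<'E'
from rig import env, grip, state, cams
import cv2,numpy as np
from scipy.spatial.transform import Rotation as R
def ray(s,px):
    M=s["world_to_cam"];d=np.linalg.inv(s["mtx"])@[px[0],px[1],1];d=M[:3,:3].T@(d*[1,-1,-1]);return -M[:3,:3].T@M[:3,3],d
def atz(s,px,z):
    o,d=ray(s,px);return o+d*(z-o[2])/d[2]
def tri(a,b):
    A=np.zeros((3,3));B=np.zeros(3)
    for o,d in(a,b):
        d=d/np.linalg.norm(d);P=np.eye(3)-np.outer(d,d);A+=P;B+=P@o
    return np.linalg.solve(A,B)
def down(yaw): # tool y axis (closing line) at angle yaw+90 => tool x at yaw
    return (R.from_euler('z',yaw)*R.from_euler('x',np.pi)).as_quat()
def proj(s,p):
    c=s["world_to_cam"]@np.r_[p,1];c=s["mtx"]@(c[:3]*[1,-1,-1]);return c[:2]/c[2]
E
python3 - <<'E'
from h import *
t=cams.snapshot("top");s=cams.snapshot("scene");np.set_printoptions(precision=4,suppress=True)
for n,a,b,z in(("wing",(424,231.2),(417.2,259.6),.056),("stud",(289.3,240),(279.5,219.2),.049)):
    print(n,tri(ray(t,a),ray(s,b)),atz(t,a,z),atz(s,b,z))
e=[atz(t,p,.056) for p in((413.6,227.1),(434,235.5))];print(e,np.degrees(np.arctan2(*(e[0]-e[1])[1::-1])),np.linalg.norm(e[0]-e[1]))
e=[atz(s,p,.056) for p in((408.2,252.7+.3),(427,266.2))];print(e,np.degrees(np.arctan2(*(e[0]-e[1])[1::-1])),np.linalg.norm(e[0]-e[1]))
# wrist camera pose in tool frame
w=cams.snapshot("wrist");W=np.linalg.inv(w["world_to_cam"]);st=state();T=R.from_quat(st["tcp_rot"]).as_matrix()
print(T.T@(W[:3,3]-st["eef_pos"]),T.T@W[:3,:3],w["mtx"])
E
```

```text
wing [ 0.5241 -0.2476  0.0549] [ 0.5241 -0.2474  0.056 ] [ 0.5231 -0.2476  0.056 ]
stud [0.5014 0.0582 0.0506] [0.5011 0.0591 0.049 ] [0.5032 0.0584 0.049 ]
[array([ 0.5332, -0.224 ,  0.056 ]), array([ 0.5145, -0.2698,  0.056 ])] 67.81734084002727 0.0494954902907771
[array([ 0.5315, -0.2257,  0.056 ]), array([ 0.5156, -0.2703,  0.056 ])] 70.34474127874796 0.04729432086479499
[ 0.0777 -0.0001 -0.1427] [[-0.0006  0.9535  0.3015]
 [ 1.      0.0008 -0.0005]
 [-0.0007  0.3015 -0.9535]] [[334.0573   0.     319.1274]
 [  0.     334.0573 193.1562]
 [  0.       0.       1.    ]]
```

Run:
```python
from h import *
np.set_printoptions(precision=4,suppress=True)
y=np.radians(69)
def shot(n):
    env.sleep(.2);w=cams.snapshot("wrist");np.savez(f"pics/{n}.npz",**w);return w
env.goto([.502,.0585,.17],down(y));a=shot("wstud");print(state()["clock"],state()["joint_positions"],proj(a,[.502,.0585,.049]))
env.goto([.5236,-.2475,.18],down(y));b=shot("wknob");print(state()["clock"],state()["joint_positions"],state()["contact_force"],state()["ft_torque"],proj(b,[.5236,-.2475,.056]))
c=lambda im:cv2.resize(im[60:360,170:470],None,fx=1.33*1,fy=1.33)
f=lambda im,c:cv2.resize(im[c[1]-50:c[1]+50,c[0]-50:c[0]+50],(400,400),interpolation=cv2.INTER_CUBIC)
p=[proj(a,[.502,.0585,.049]).astype(int),proj(b,[.5236,-.2475,.056]).astype(int)];print(p)
cv2.imwrite("pics/w1.png",np.hstack([f(a["color"],p[0]),f(b["color"],p[1])])[:,:,::-1])
```

```text
2.4583 [ 0.0444  0.2624  1.7187 -0.      1.1603  0.41  ] [320.0982 186.7007]
3.8833 [-0.5033  0.4088  1.4966  0.      1.2362 -0.138 ] [ 0.2104 -0.5695  0.4406] [-0.0294 -0.0199 -0.0596] [319.8894 186.3603]
[array([320, 186]), array([319, 186])]
```

View pics/w1.png

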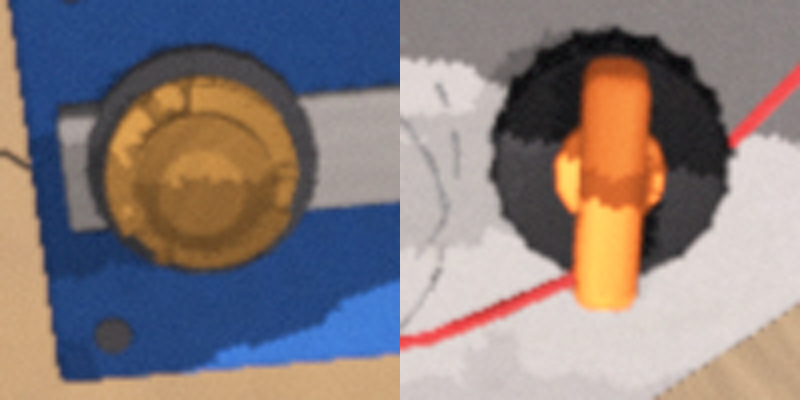

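The stud is on the left: tip disc centre at about (320.4,183.6) and boss circle centre at (320.4,175). The wing is on the right: top face centre at about (321.4,183), with its ends at about (322.8,153) and (320.0,212).

Run:
```python
from h import *
np.set_printoptions(precision=4,suppress=True)
a=np.load("pics/wstud.npz");b=np.load("pics/wknob.npz")
print("stud",atz(a,(320.4,183.6),.049),atz(a,(320.4,175.1),.026))
e=[atz(b,p,.056) for p in((322.8,153),(320,212))];d=e[1]-e[0]
print("wing",e,sum(e)/2,np.linalg.norm(d),np.degrees(np.arctan2(d[1],d[0])))
# cap rim circle: left492 right733 -> u; at top of cap z=.03
print("cap",atz(b,(269+212.5/4-.4,136+150/4-.4),.03))
```

```text
stud [0.5032 0.0609 0.049 ] [0.5037 0.0621 0.026 ]
wing [array([ 0.5358, -0.2221,  0.056 ]), array([ 0.5156, -0.2688,  0.056 ])] [ 0.5257 -0.2455  0.056 ] 0.05087003325021197 -113.45011467367608
cap [ 0.5269 -0.2436  0.03  ]
```

Run:
```python
from h import *
np.set_printoptions(precision=4,suppress=True)
y=np.radians(67.3)
grip(.034)
env.goto([.525,-.2463,.10],down(y))
env.move_l([.525,-.2463,.036],vel=.1)
s=state();print(s["clock"],s["eef_pos"],s["contact_force"])
w=cams.snapshot("wrist");np.savez("pics/wpre.npz",**w)
grip(.010,35);s=state();print(s["clock"],s["gripper_width"],s["grasp_force"],s["contact_force"])
env.move_l([.525,-.2463,.14],vel=.15);env.sleep(.2)
s=state();print(s["clock"],s["eef_pos"],s["gripper_width"],s["contact_force"],s["ft_torque"])
w2=cams.snapshot("wrist");np.savez("pics/wheld.npz",**w2)
p=[0,0];p[0]=proj(w2,s["eef_pos"]+[0,0,.02]).astype(int);print(p[0])
f=lambda im,c:cv2.resize(im[c[1]-50:c[1]+50,c[0]-50:c[0]+50],(400,400),interpolation=cv2.INTER_CUBIC)
cv2.imwrite("pics/w2.png",np.hstack([f(w["color"],p[0]),f(w2["color"],p[0])])[:,:,::-1])
```

```text
5.6417 [ 0.5254 -0.2465  0.0367] [ 0.771  -0.0612 -0.6167]
6.0 0.013229126464470047 38.807029724121094 [-0.1102  0.4728  3.9686]
7.0417 [ 0.5247 -0.2462  0.1391] 0.012936783434135206 [-0.0991 -0.1522 -0.7461] [ 0.0077 -0.0252  0.0287]
[320 280]
```

View pics/w2.png

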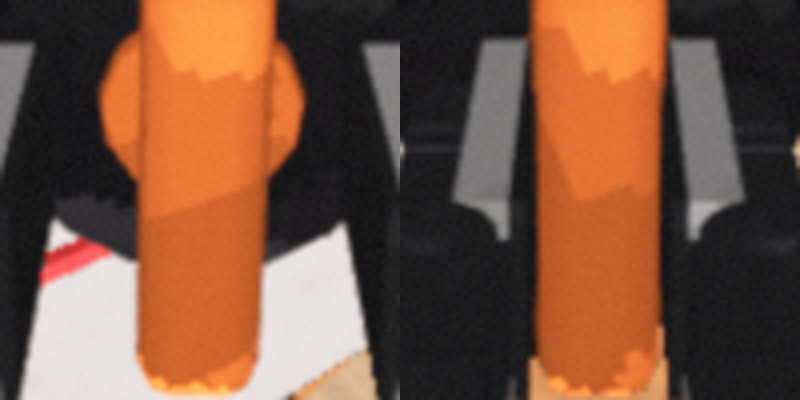

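The wing is held squarely, centred at column about 319.6 between the pads. I need both wing ends to get its offset along the pads.

Run:
```python
from h import *
w=np.load("pics/wheld.npz");im=w["color"][180:360,260:380]
cv2.imwrite("pics/w3.png",cv2.resize(im,None,fx=3.3,fy=3.3,interpolation=cv2.INTER_CUBIC)[:,:,::-1])
for q in(-.026,0,.026): 
    p=np.array([.5247,-.2462,.1391+.0193])+q*np.array([np.cos(np.radians(67.3)),np.sin(np.radians(67.3)),0]);print(q,proj(w,p))
```

```text
-0.026 [320.61676084 330.7027234 ]
0 [320.66158587 279.50818768]
0.026 [320.71166756 222.31003561]
```

View pics/w3.png

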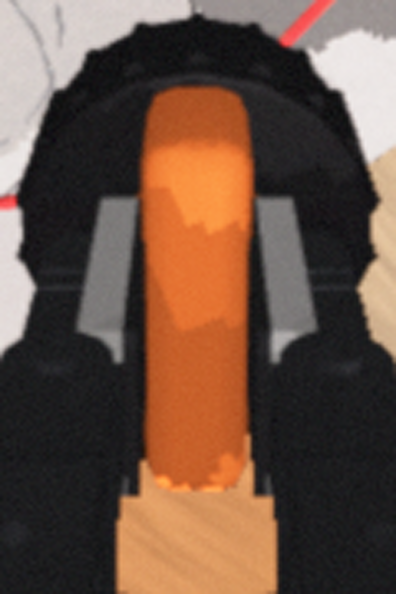

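The ends come out at rows 223 and 328 against a predicted 222 and 331, so the knob sits within about 0.5 mm of centre. Correcting the stud with the same bias, the wrist and top cameras both give (0.503, 0.060). Next I lower it onto the stud, watching the force.

Run:
```python
from h import *
np.set_printoptions(precision=4,suppress=True)
q=down(np.radians(67.3));X,Y=.5028,.0597
env.goto([X,Y,.14],q)
env.move_l([X,Y,.100],vel=.15);env.sleep(.3)
s=state();f0=s["contact_force"];print(s["clock"],s["eef_pos"],s["joint_positions"],f0,s["ft_torque"])
z=.100
while z>.069:
    z-=.0015; env.move_l([X,Y,z],vel=.03); s=state(); d=s["contact_force"]-f0
    if abs(d).max()>1: print(round(z,4),s["eef_pos"],d,s["ft_torque"])
    if d[2]>5 or np.hypot(*d[:2])>8: break
s=state();print(s["clock"],z,s["eef_pos"],s["contact_force"]-f0,s["ft_torque"],s["gripper_width"])
```

```text
8.9833 [0.5031 0.0597 0.1007] [0.0458 0.357  1.7761 0.     1.0074 0.4419] [ 0.3466  0.3535 -0.8412] [ 0.0353 -0.0574  0.0433]
0.094 [0.5027 0.0597 0.0939] [-0.1066 -0.3548  1.0775] [-0.0325  0.032   0.0051]
0.073 [0.503  0.0602 0.0728] [ 2.0025  5.4087 -1.7871] [ 1.1579 -0.464   0.0061]
0.0715 [0.5033 0.0603 0.0725] [-1.9274  5.4114 12.9255] [ 1.1313  0.57   -0.0494]
13.7333 0.07149999999999998 [0.5033 0.0603 0.0725] [-1.9274  5.4114 12.9255] [ 1.1313  0.57   -0.0494] 0.01321938240863714
```

Contact is at a rim height of about 10 mm, which is the false seat, as expected. Now I loosen the hold, rise 4 mm and turn anticlockwise in small steps.

Run:
```python
from h import *
np.set_printoptions(precision=3,suppress=True)
grip(.0175,20);env.sleep(.1)
env.move_l([.503,.0604,.0762],vel=.03);env.sleep(.2)
s=state();f0=s["contact_force"];t0=s["ft_torque"];J=np.array(s["joint_positions"]);print(s["clock"],s["gripper_width"],f0,t0)
t=cams.snapshot("scene")["color"][190:250,240:320]
ims=[t]
for k in range(1,16):
    J[5]-=np.radians(2.5);env.set_joints(J);s=state();T=s["ft_torque"]-t0
    print(k*2.5,round(s["clock"],2),round(s["joint_positions"][5],3),T,s["contact_force"]-f0)
    if abs(T[2])>.12: break
ims.append(cams.snapshot("scene")["color"][190:250,240:320])
cv2.imwrite("pics/s1.png",cv2.resize(np.hstack(ims),None,fx=5,fy=5,interpolation=cv2.INTER_CUBIC)[:,:,::-1])
```

```text
14.5667 0.01727893431493017 [-0.744  0.683 -0.321] [ 0.01  -0.023 -0.053]
2.5 14.87 0.401 [-0.026  0.03   0.045] [ 1.529 -0.431  0.359]
5.0 15.12 0.358 [-0.014  0.04   0.057] [ 0.399 -0.7   -0.267]
7.5 15.37 0.315 [-0.054  0.006  0.043] [ 1.004 -0.246  0.059]
10.0 15.62 0.271 [ 0.028 -0.036  0.097] [ 0.385 -1.052  0.437]
12.5 15.87 0.228 [-0.002  0.029  0.046] [ 0.389 -0.647 -0.006]
15.0 16.12 0.184 [ 0.067 -0.028  0.008] [ 0.731 -1.406  0.923]
17.5 16.37 0.14 [-0.001  0.016 -0.01 ] [ 1.089 -0.472  0.228]
20.0 16.62 0.097 [-0.009  0.019  0.061] [ 0.543 -0.805  0.647]
22.5 16.87 0.053 [-0.011 -0.04   0.051] [ 0.857 -1.623  0.709]
25.0 17.12 0.009 [ 0.006 -0.072  0.05 ] [ 0.384 -1.042  0.112]
27.5 17.37 -0.034 [-0.048  0.017  0.016] [ 0.538 -1.447  1.136]
30.0 17.62 -0.078 [-0.015  0.061  0.002] [ 0.863 -0.148 -0.173]
32.5 17.87 -0.122 [ 0.037 -0.009  0.073] [ 0.909 -1.119  1.144]
35.0 18.12 -0.165 [0.007 0.054 0.01 ] [ 0.699 -1.074  1.038]
37.5 18.37 -0.209 [-0.011  0.059  0.051] [ 1.405 -0.49   1.192]
```

View pics/s1.png

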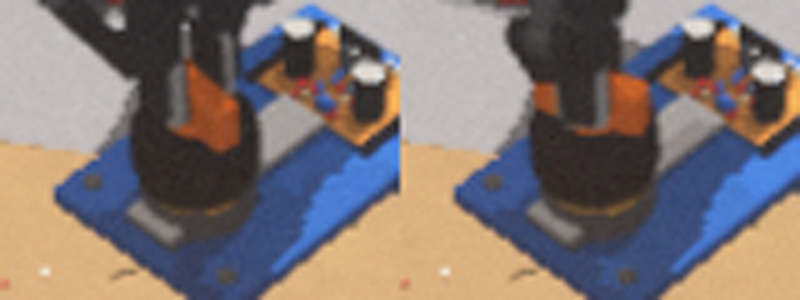

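The knob is turning freely and is still high, with a brass band visible under its rim. I'll continue until the stop torque shows.

Run:
```python
from h import *
np.set_printoptions(precision=3,suppress=True)
s=state();J=np.array(s["joint_positions"]);J[5]=.445-np.radians(37.5);f0=s["contact_force"]
a=37.5;hits=0
while a<122:
    a+=2;J[5]-=np.radians(2);env.set_joints(J);s=state();T=s["ft_torque"][2]+.0
    if abs(T)>.1 or np.linalg.norm(s["contact_force"]-f0)>4: print(a,round(s["clock"],2),T,s["contact_force"]-f0)
    if abs(T)>.15: break
print(a,s["clock"],s["joint_positions"][5],s["ft_torque"],s["contact_force"]-f0)
cv2.imwrite("pics/s2.png",cv2.resize(cams.snapshot("scene")["color"][190:250,240:320],None,fx=6,fy=6,interpolation=cv2.INTER_CUBIC)[:,:,::-1])
```

```text
65.5 21.92 -0.11013973748020374 [-0.14 -0.24  2.03]
67.5 22.17 -0.26080186424377877 [ 0.602 -0.723  2.36 ]
67.5 22.1667 -0.7315279183003667 [-0.013 -0.024 -0.261] [ 0.602 -0.723  2.36 ]
```

View pics/s2.png

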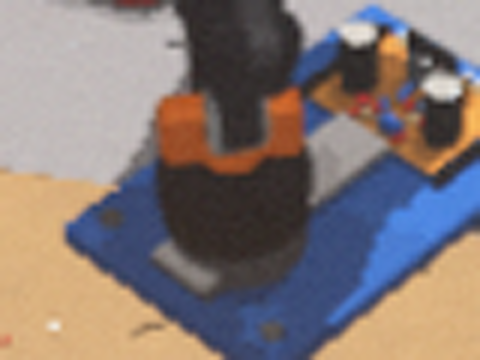

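The brass band is gone and the stop torque came at 67°, so it has clicked down. I'll lower the tool about 6 mm and run it clockwise.

Run:
```python
from h import *
np.set_printoptions(precision=3,suppress=True)
s=state();J=np.array(s["joint_positions"]);J[5]+=np.radians(4);env.set_joints(J)
env.move_l([.503,.0604,.0705],vel=.03);env.sleep(.1)
s=state();J=np.array(s["joint_positions"]);f0=s["contact_force"];print(s["ft_torque"],f0);a=4
while a<135:
    a+=2.5;J[5]+=np.radians(2.5);env.set_joints(J);s=state();T=s["ft_torque"][2]
    if abs(T)>.1 or np.linalg.norm(s["contact_force"]-f0)>4: print(a,round(s["clock"],2),T,s["contact_force"]-f0)
    if abs(T)>.17: break
print(a,s["clock"],s["joint_positions"][5],s["ft_torque"],s["contact_force"]-f0)
cv2.imwrite("pics/s3.png",cv2.resize(cams.snapshot("scene")["color"][190:250,240:320],None,fx=6,fy=6,interpolation=cv2.INTER_CUBIC)[:,:,::-1])
```

```text
[-0.013 -0.013 -0.037] [-0.437 -0.213 -1.458]
121.5 34.66 0.16673075279975302 [ 0.943 -0.145  1.436]
124.0 34.91 0.3956906742866966 [ 0.691 -0.372  2.342]
124.0 34.9083 1.4300481249052646 [-0.088  0.04   0.396] [ 0.691 -0.372  2.342]
```

It stopped firmly after about 122° of tool turn. Less the finger slack and the over-travel before the click, that matches 90–99° of thread. I'll release and check.

Run:
```python
from h import *
np.set_printoptions(precision=3,suppress=True)
s=state();J=np.array(s["joint_positions"]);J[5]-=np.radians(6);env.set_joints(J)
grip(.034);s=state();print(s["contact_force"],s["ft_torque"],s["gripper_width"])
p=s["eef_pos"];env.move_l([p[0],p[1],.19],vel=.12);env.sleep(.2);w=cams.snapshot("wrist");sc=cams.snapshot("scene");tp=cams.snapshot("top")
print(state()["clock"],state()["contact_force"])
for n,S in(("w",w),("s",sc)): print(n,[proj(S,[.503,.0602,.026+h]) for h in(.001,.057,.062)])
f=lambda im,c,r:cv2.resize(im[c[1]-r:c[1]+r,c[0]-r:c[0]+r],(400,400),interpolation=cv2.INTER_CUBIC)
c=proj(w,[.503,.0602,.083]).astype(int);cs=proj(sc,[.503,.0602,.05]).astype(int);print(c,cs)
cv2.imwrite("pics/s4.png",np.hstack([f(w["color"],c,60),f(sc["color"],cs,40)])[:,:,::-1])
```

```text
[-0.452 -0.623  0.011] [-0.026 -0.047 -0.042] 0.03404262418526981
37.0167 [ 0.419 -0.367  0.019]
w [array([320.019, 172.702]), array([320.149, 190.173]), array([320.164, 192.088])]
s [array([279.2  , 225.976]), array([277.959, 207.803]), array([277.844, 206.116])]
[320 190] [278 218]
```

View pics/s4.png

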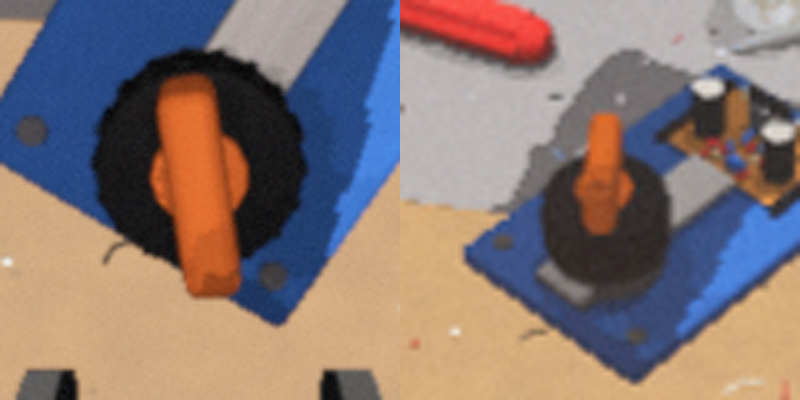

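The knob sits square on the stud. Its wing top is at scene row about 207.6, against a predicted 207.8 for fully down and 206.1 at the thread start. The boss is almost hidden under the rim and the gripper is clear, so I'm handing it in.

```bash
python3 -c "
from rig import env
print(env.close_job())"
```

```text
the job is handed in; nothing more can be done
None
```

The job is handed in after about 37 s of the 72 s allowed: the knob was set on the stud, clicked into the thread start after about 67° anticlockwise, then run clockwise to the end stop (about 0.4 N m) and released, and the last pictures show it square and fully down.

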